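Put the spin-coating kit away: vials, wafer carrier and press-on chuck

TASK

The coating run is over, so put the mixed things at the front of the bench where each belongs: stand the two amber (light-sensitive) vials upright in the black tray, one to a bay, stand the clear vial upright in either bay of the white tray, and lay the wafer carrier flat on the floor of the steel tray. Put the aluminium vacuum chuck, face up, over the sprung tapered spigot of its stand and press it firmly down until it is fully home, its hub resting on the steel collar, so that it grips there by itself. Leave the glass beaker standing where it is.

Things in the scene. Friction and masses are not known exactly. Their poses are not given: they have to be found in the camera images.
- amber_vial_red: amber glass sample vial with a red cap, 21 mm diameter, 52 mm high; the body is 20 to 21 mm wide up to 42 mm, the ribbed cap above is 18.5 mm wide. Loose, 30 g, starts upright on the bench. Origin at the centre of the underside, z up along the vial.
- amber_vial_black: amber glass sample vial with a black cap, 21 mm diameter, 52 mm high; the body is 20 to 21 mm wide up to 42 mm, the ribbed cap above is 18.5 mm wide. Loose, 30 g, starts upright on the bench. Origin at the centre of the underside, z up along the vial.
- clear_vial: clear/whitish sample vial with a white cap, 21 mm diameter, 52 mm high; the body is 20 to 21 mm wide up to 42 mm, the ribbed cap above is 18.5 mm wide. Loose, 30 g, starts upright on the bench. Origin at the centre of the underside, z up along the vial.
- chuck: round aluminium vacuum chuck, loose, 70 g, on its hub face up: disc 54 mm wide, 8 mm thick (z 27 to 35 mm) with dark ring grooves, on a 33 mm hub. Blind bore from below: 28 mm wide at the mouth, tapering to 16.4 mm at 10 mm, 27 mm deep. Origin: centre of the hub's underside, z up. Grip the disc's rim
- chuck_stand: fixed stand: black base 80x80x10 mm, steel collar 37 mm wide to z = 14 mm, upright spigot of sprung leaves 18 mm wide at z = 28, nose tip 7 mm wide at z = 40. Origin: centre of underside. The chuck stops 5 to 8 mm short if set on lightly; pushing with 6 to 14 N, held or with closed fingers on its face, takes it home (its origin at z = 14) and friction holds it. Keep it level
- black_tray: black plastic vial tray, open box fixed to the bench, 48 (x) by 92 (y) by 26 mm high, walls and floor 3 mm, with one 23 mm high divider across the middle that makes two bays of 42 by 41.5 mm. Origin at the centre of the underside; bay centres at y = +22 and y = -22 mm, bay floor at z = 3 mm.
- white_tray: white plastic vial tray, open box fixed to the bench, 48 (x) by 92 (y) by 26 mm high, walls and floor 3 mm, with one 23 mm high divider across the middle that makes two bays of 42 by 41.5 mm. Origin at the centre of the underside; bay centres at y = +22 and y = -22 mm, bay floor at z = 3 mm.
- carrier: flat round wafer carrier, white lid on a black base, 66 mm in diameter, 16 mm high. Loose, about 50 g, starts lying flat on the bench. Origin at the centre of the underside, z up.
- steel_tray: shallow open steel tray fixed to the bench, 183 (x) by 133 (y) by 20 mm high, walls and floor 2 mm; its long side lies roughly across the robot's view (along world y), in the row with the vial trays (not the tray at the far right end of the bench). Origin at the centre of the underside; the floor's top is at z = 2 mm.
- beaker: small glass beaker standing among the things, 50 mm in diameter at the rim, 56 mm high, loose; a bystander that must stay standing in its place. Origin at the centre of the underside.

How it is judged:
At the end, for the whole second after the job is handed in: Amber vials upright (0.25 rad), one per bay of the black tray; clear vial upright in a bay of the white tray; carrier flat inside the steel tray; chuck level (0.15 rad) on its stand, 4 mm from the axis, at most 3 mm short of home; beaker upright, moved under 40 mm; all released and at rest ((((x of amber_vial_red in the frame of black_tray between -0.013 and 0.013 m and y of amber_vial_red in the frame of black_tray between 0.0085 and 0.036 m and z of amber_vial_red in the frame of black_tray between 0 and 0.009 m and angle between amber_vial_red's own z axis and vertical below 0.25 rad) and (x of amber_vial_black in the frame of black_tray between -0.013 and 0.013 m and y of amber_vial_black in the frame of black_tray between -0.036 and -0.0085 m and z of amber_vial_black in the frame of black_tray between 0 and 0.009 m and angle between amber_vial_black's own z axis and vertical below 0.25 rad)) or ((x of amber_vial_red in the frame of black_tray between -0.013 and 0.013 m and y of amber_vial_red in the frame of black_tray between -0.036 and -0.0085 m and z of amber_vial_red in the frame of black_tray between 0 and 0.009 m and angle between amber_vial_red's own z axis and vertical below 0.25 rad) and (x of amber_vial_black in the frame of black_tray between -0.013 and 0.013 m and y of amber_vial_black in the frame of black_tray between 0.0085 and 0.036 m and z of amber_vial_black in the frame of black_tray between 0 and 0.009 m and angle between amber_vial_black's own z axis and vertical below 0.25 rad))) and ((x of clear_vial in the frame of white_tray between -0.013 and 0.013 m and y of clear_vial in the frame of white_tray between 0.0085 and 0.036 m and z of clear_vial in the frame of white_tray between 0 and 0.009 m and angle between clear_vial's own z axis and vertical below 0.25 rad) or (x of clear_vial in the frame of white_tray between -0.013 and 0.013 m and y of clear_vial in the frame of white_tray between -0.036 and -0.0085 m and z of clear_vial in the frame of white_tray between 0 and 0.009 m and angle between clear_vial's own z axis and vertical below 0.25 rad)) and x of carrier in the frame of steel_tray between -0.06 and 0.06 m and y of carrier in the frame of steel_tray between -0.035 and 0.035 m and z of carrier in the frame of steel_tray between -0.002 and 0.007 m and angle between carrier's own z axis and vertical below 0.1 rad and x of chuck in the frame of chuck_stand between -0.004 and 0.004 m and y of chuck in the frame of chuck_stand between -0.004 and 0.004 m and z of chuck in the frame of chuck_stand between 0.01 and 0.017 m and angle between chuck's own z axis and vertical below 0.15 rad and angle between beaker's own z axis and vertical below 0.2 rad and distance of beaker from where it was at the start of the episode below 0.04 m and linear speed of each of amber_vial_red, amber_vial_black, clear_vial, carrier, chuck below 0.03 m/s); the robot touches nothing.
It fails at once if the glass beaker is knocked over or pushed more than 40 mm from its place (angle between beaker's own z axis and vertical above 0.5 rad or distance of beaker from where it was at the start of the episode above 0.04 m).
It also fails if it takes over 120 s, if anything falls off the work surface, if the arm or the gripper's body presses on something with over 40 N, if the wrist force passes 120 N, or if a joint passes its speed limit or range.

ROBOT

A 7-joint arm with a two-finger parallel gripper is mounted at the origin on a cart in front of the work surface, level with it; the furniture and walls round the work are solid. World frame = base frame: x ahead of the robot, y to its left, z up, the work surface at z = 0. Lengths are in m, angles in rad, forces in N, time in s.
With the tool pointing down it reaches from about 0.425 to 0.875 m from the base axis. Payload 4.7 kg.
Tool frame: the origin (TCP) lies midway between the tips of the shut fingers; the grasp point (between the pads) lies 19 mm behind it; z points along the fingers, y is the line along which they close (so a half turn about z gives the same grasp; the last joint's range is limited). The gripper opens to 87 mm and grips with 3 to 60 N. Pads are 19 mm wide; open, the fingers measure 117 mm over their backs; the gripper's body (75 mm by 190 mm) begins 51 mm behind the grasp point.
Start: joints at [1.305, 0.321, -0.07, 1.45, 0.023, 1.371, -0.057], TCP at [0.179, -0.625, 0.223] pointing down, gripper open.
Joint ranges: [-2.86, 2.86], [-0.3, 2.09], [-1.38, 1.24], [0.06, 2.45], [-1.56, 4.7], [0.09, 2.05], [-2.69, 2.69]. Speed limits (rad/s): [2.57, 2.57, 3.14, 3.14, 3.14, 3.14, 3.14].

INTERFACE

Orientations are given as a rotation vector (axis times angle).
In Python, from bench import ctrl, cams, close_job gives the robot as it stands (ctrl), with the cameras (cams) and the job as plain functions.
- The arm moves only by the tool shift_gripper, called after "Request:" as name(argument=value, ...) on one line, values as JSON. Schema: {"type":"object","properties":{"ticks":{"type":"array","items":{"type":"number"},"minItems":5,"maxItems":100},"force":{"type":"number"},"only":{"type":"string"},"quiet":{"type":"boolean"},"lines":{"type":"string"}},"required":["ticks"],"additionalProperties":false}. ticks is one flat list of numbers that holds 1 to 20 rows one after another, with no inner brackets; each row has 5 numbers: dx, dy, dz in normalised numbers (1 is 0.6 m), then a turn about the tool's z in normalised numbers (1 is 4 rad), then the opening from 0.0 (shut) to 1.0 (fully open); each row is the pose to reach, as a shift and turn from the pose commanded when the call began, along the tool's axes at that moment; what a row does not reach only later rows make up. A row lasts 1/10 s, in which the tool goes at most 0.05 m and 0.15 rad, less where a joint would pass 70% of its speed; a pose out of reach is approached as far as the arm can. The fingers move at their own pace and stop on an object; force is the grip in N (left out, the last holds). Time passes only in rows, so rows that do not move let the fingers close. The tool returns the time, the measured TCP pose, the force, the opening and the grip force at its end. only (a regular expression) keeps the lines of the reply that match it, lines (a string "A,B") keeps lines A to B, and quiet returns only ok. No shift or turn number may pass 1 either way. Input that does not fit is refused with a message, and nothing moves.
- ctrl.get_state(): the state, without advancing time (a new reading comes with each control period).
- cams.get_image(name): name is "scene" or "top" or "wrist"; returns the picture (400x640x3 uint8, red, green, blue); there is no depth.
- cams.camera_model(name): a dict with "vertical_fov" (degrees; the focal length in pixels is half the picture's height over the tangent of half this angle, whatever the lens; pixels are square), "cx", "cy" (the principal point, pixels), "rvec" (rotation vector, rad) and "tvec" (3), from world to camera coordinates, as OpenCV has them; the wrist camera has in their place "hand_eye" (4x4, takes a point from camera to tool coordinates, whose origin is the TCP and whose axes are the flange's). Camera axes: x right, y down, z forward; pixel columns grow to the right and rows downward; lengths in m; the calibration is good to about 2 mm. A picture is of the moment at which its call begins: read the wrist's pose just before it. camera_model takes no time and is no camera call.
- close_job(): hands the job in; it is judged then, once.
The state is a dict: "time": time; "joint_positions": joint angles; "qd": joint speeds; "joint_torque": joint torques, N m; "position": TCP position; "tool_rot": TCP orientation; "ft_force": force on the tool from outside, world axes, zero at the start; "torque": the same for the moment, N m; "grip_width": opening from 0.0 (shut) to 1.0 (fully open); "grip_force": force on a finger pad.
Only numpy, scipy, OpenCV 4.12 (cv2) and the standard library are available. Lean on these libraries where they do the work, as an engineer would, in place of code of your own. Each camera call takes 0.05 s, during which the arm holds its last target. There are 200 camera calls.

## Working session

There is one attempt and no reset: what is moved stays moved. The work goes in short steps, Python scripts to look and compute and a tool call to move; the robot and the scene stay as the last step left them, time stands still between calls to the robot, and variables do not carry over. Pictures are saved under pics/ and viewed, at most 14 in all, crops included, and the job is handed in when it is done.

```bash
ls; mkdir -p pics
```

Create h.py:
```python
import numpy as np, cv2
from bench import ctrl, cams, close_job
from scipy.spatial.transform import Rotation as R
def snap(n,f,crop=None,s=1):
    st=ctrl.get_state(); im=cams.get_image(n)
    cv2.imwrite(f'pics/{f}_raw.png',im[:,:,::-1])
    np.savez(f'pics/{f}.npz',p=st['position'],r=st['tool_rot'])
    if crop: im=im[crop[1]:crop[3],crop[0]:crop[2]]
    im=cv2.resize(im,None,fx=s,fy=s,interpolation=cv2.INTER_CUBIC)
    cv2.imwrite(f'pics/{f}.png',im[:,:,::-1])
def ray(n,u,v,f=None):
    m=cams.camera_model(n); F=200/np.tan(np.radians(m['vertical_fov'])/2)
    d=np.array([(u-m['cx'])/F,(v-m['cy'])/F,1])
    if 'rvec' in m:
        A=R.from_rotvec(np.ravel(m['rvec'])).as_matrix(); t=np.ravel(m['tvec'])
        return -A.T@t, A.T@d
    z=np.load(f'pics/{f}.npz'); H=np.array(m['hand_eye']); T=R.from_rotvec(z['r']).as_matrix()
    return z['p']+T@H[:3,3], T@H[:3,:3]@d
def atz(n,u,v,z,f=None):
    o,d=ray(n,u,v,f); return o+d*(z-o[2])/d[2]
def tri(*rays):
    A=np.zeros((3,3));b=np.zeros(3)
    for o,d in rays:
        d=d/np.linalg.norm(d);P=np.eye(3)-np.outer(d,d);A+=P;b+=P@o
    x=np.linalg.solve(A,b)
    return x,[np.linalg.norm(np.cross(x-o,d/np.linalg.norm(d))) for o,d in rays]
def proj(n,X):
    m=cams.camera_model(n); F=200/np.tan(np.radians(m['vertical_fov'])/2)
    c=R.from_rotvec(np.ravel(m['rvec'])).as_matrix()@X+np.ravel(m['tvec'])
    return c[0]/c[2]*F+m['cx'],c[1]/c[2]*F+m['cy']
def rel(X):
    st=ctrl.get_state(); return R.from_rotvec(st['tool_rot']).as_matrix().T@(np.array(X)-st['position'])
```

Run:
```python
from h import *
np.set_printoptions(precision=4,suppress=True)
snap('top','top0');snap('scene','scene0')
for n in('top','scene','wrist'):
    m=cams.camera_model(n);print(n,m)
    if n!='wrist': print(ray(n,320,200))
s=ctrl.get_state();print(s);print(R.from_rotvec(s['tool_rot']).as_matrix())
```

```text
bench.py
pics
top {'vertical_fov': 46.935336607931085, 'cx': 320.9610722808385, 'cy': 206.5597274257759, 'rvec': array([ 2.1674, -2.2241,  0.1204]), 'tvec': array([-0.0031,  0.4991,  1.1964])}
(array([0.4038, 0.0229, 1.2316]), array([ 0.0924, -0.0302, -0.9954]))
scene {'vertical_fov': 54.69890574429806, 'cx': 318.377310754359, 'cy': 198.62271070405828, 'rvec': array([ 0.5804, -2.4719,  1.411 ]), 'tvec': array([0.4276, 0.1102, 0.6843])}
(array([0.1388, 0.6676, 0.4453]), array([ 0.3864, -0.7686, -0.5099]))
wrist {'vertical_fov': 59.43426934973069, 'cx': 327.52366340377904, 'cy': 203.8837390412297, 'hand_eye': array([[-0.0007, -0.9632, -0.2687,  0.0728],
       [ 1.    , -0.0008,  0.0002, -0.0001],
       [-0.0004, -0.2687,  0.9632, -0.1629],
       [ 0.    ,  0.    ,  0.    ,  1.    ]])}
{'time': 0.1, 'joint_positions': array([ 1.3051,  0.3218, -0.0701,  1.4515,  0.0226,  1.3708, -0.0569]), 'qd': array([ 0.0004, -0.0002, -0.0001, -0.0038, -0.0009, -0.002 , -0.0009]), 'joint_torque': array([ -0.0002, -49.2569,  -0.4056, -31.34  ,  -0.0641,   0.0394,
         0.    ]), 'position': array([ 0.1793, -0.6243,  0.2216]), 'tool_rot': array([-3.1092, -0.4379,  0.0006]), 'ft_force': array([ 0.4492, -0.2963, -0.1299]), 'torque': array([0.0614, 0.0157, 0.0057]), 'grip_force': 0.0, 'grip_width': 1.002435821171633}
[[ 0.9611  0.2762 -0.0006]
 [ 0.2762 -0.9611  0.0016]
 [-0.0001 -0.0017 -1.    ]]
```

View pics/top0.png

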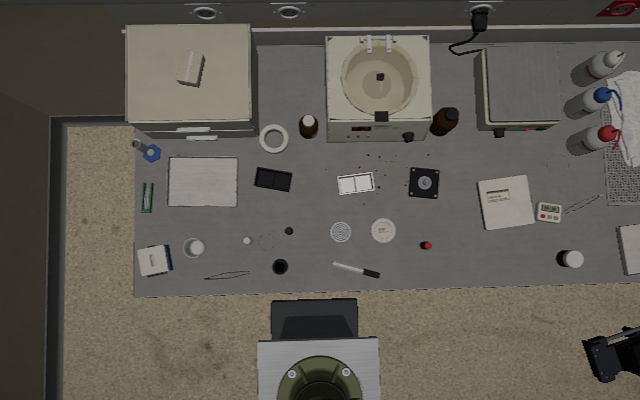

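View pics/scene0.png

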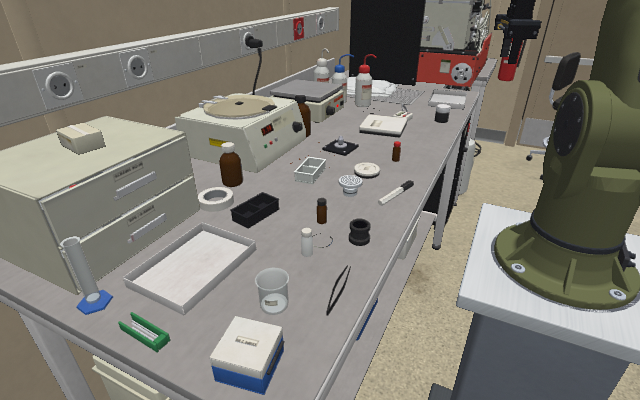

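The top view shows: steel tray (203,182), black tray (273,179), white tray (356,183), stand (424,183), beaker (194,247), clear vial (247,241), black-cap amber (289,231), chuck (341,232), carrier (383,230) and red-cap amber (426,245). The scene view shows the same items. I'll enlarge crops of both.

Run:
```python
import cv2
a=cv2.imread('pics/top0_raw.png')[150:270,160:360];b=cv2.imread('pics/top0_raw.png')[150:270,280:480]
cv2.imwrite('pics/topc.png',cv2.resize(__import__('numpy').vstack([a,b]),None,fx=2.5*1,fy=2.5,interpolation=2)) 
c=cv2.imread('pics/scene0_raw.png')[130:310,120:420]
cv2.imwrite('pics/scc.png',cv2.resize(c,None,fx=8/3,fy=8/3,interpolation=2))
cv2.imwrite('pics/topd.png',cv2.resize(cv2.imread('pics/top0_raw.png')[150:265,180:450],None,fx=800/270,fy=800/270,interpolation=2))
```

```text
(no output)
```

View pics/topd.png

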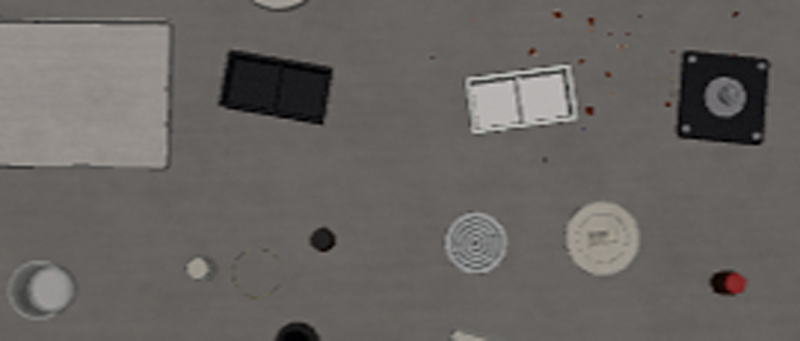

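View pics/scc.png

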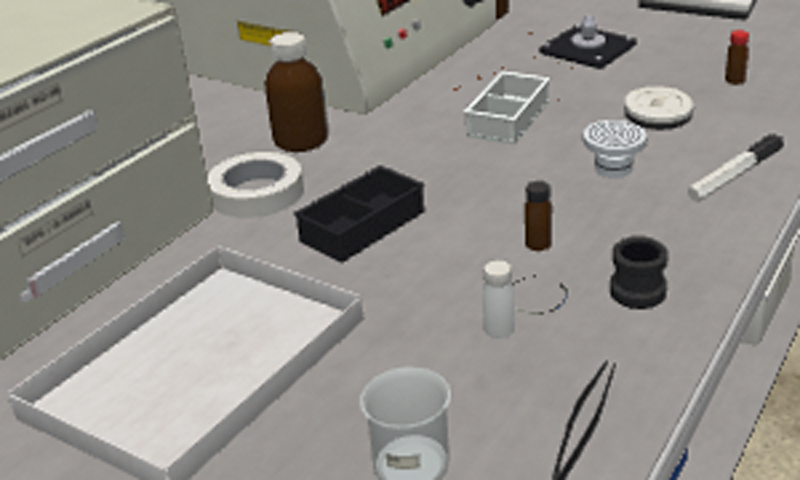

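Topd crop: red cap (737,283), black cap (323,239), clear cap (199,268), chuck face (476,242), carrier lid (603,237), spigot (727,96), beaker rim (42,288). The scene crop shows the same points, plus the rim corners of the trays. Triangulating now.

Run:
```python
from h import *
np.set_printoptions(precision=4,suppress=True)
T=lambda p:(180+p[0]/2.963,150+p[1]/2.963); S=lambda p:(120+p[0]/2.6667,130+p[1]/2.6667)
P=dict(red=((737,283),(740,35)),black=((323,239),(539,187)),clear=((199,268),(497,267)),chuck=((476,242),(616,134)),carrier=((603,237),(659,101)),nose=((727,96),(589,18)),beaker=((42,288),(405,397)),
b1=((230,51),(297,215)),b1b=((230,51),(381,168)),bfr=((333,67),(381,168)),bfl=((230,51),(297,215)),bnr=((323,125),(424,185)),bnl=((220,105),(343,237)),
wfl=((466,78),(465,112)),wfr=((571,65),(499,72)),wnr=((578,120),(549,80)),wnl=((472,133),(515,118)),
s_fl=(((168-180)*2.963,(157-150)*2.963),(12,398)),s_fr=((171,21),(220,250)),s_nr=((168,167),(361,295)))
for k,(a,b) in P.items():
    x,e=tri(ray('top',*T(a)),ray('scene',*S(b)));print(k,x,np.round(e,4), 'r',np.hypot(x[0],x[1]))
for k,z in dict(red=.052,black=.052,clear=.052,chuck=.035,carrier=.016,nose=.04,beaker=.056,bfl=.026,bfr=.026,bnr=.026,bnl=.026,wfl=.026,wfr=.026,wnr=.026,wnl=.026,s_fl=.02,s_fr=.02,s_nr=.02).items(): print(k,atz('top',*T(P[k][0]),z)[:2],atz('scene',*S(P[k][1]),z)[:2])
```

```text
red [ 0.3882 -0.291   0.0468] [0.0009 0.0009] r 0.4851438674269951
black [0.4361 0.0682 0.0485] [0.0006 0.0006] r 0.4414242879048442
clear [0.4142 0.1753 0.0493] [0.0003 0.0003] r 0.44979552276769225
chuck [ 0.4295 -0.0658  0.0318] [0.0016 0.0016] r 0.434484392642217
carrier [ 0.4318 -0.1812  0.0122] [0.0012 0.0012] r 0.46825772645732255
nose [ 0.5539 -0.2923  0.0365] [0.0007 0.0007] r 0.6262941334124583
beaker [0.4008 0.3093 0.0493] [0.0003 0.0003] r 0.5062702776430011
b1 [0.606  0.1479 0.022 ] [0.0012 0.0012] r 0.6238056255879504
b1b [0.5725 0.1283 0.0666] [0.0307 0.0307] r 0.5866868955213457
bfr [0.5896 0.0566 0.0211] [0.0013 0.0013] r 0.5923515059107397
bfl [0.606  0.1479 0.022 ] [0.0012 0.0012] r 0.6238056255879504
bnr [0.5389 0.0674 0.0233] [0.0003 0.0003] r 0.5430826851858072
bnl [0.5572 0.1572 0.0213] [0.002 0.002] r 0.5789292062704454
wfl [ 0.5767 -0.0619  0.0227] [0.0013 0.0013] r 0.5800350918414103
wfr [ 0.5886 -0.1556  0.0221] [0.0011 0.0011] r 0.6088526137432738
wnr [ 0.5377 -0.1608  0.0215] [0.0003 0.0003] r 0.5611836505605057
wnl [ 0.5269 -0.0655  0.0258] [0.0013 0.001
[... 215 characters left out ...]
163
red [ 0.3891 -0.2893] [ 0.3841 -0.2788]
black [0.4366 0.0683] [0.4329 0.0733]
clear [0.4145 0.1751] [0.4121 0.1784]
chuck [ 0.4309 -0.0649] [ 0.4257 -0.0606]
carrier [ 0.4328 -0.1801] [ 0.4281 -0.1742]
nose [ 0.5541 -0.2911] [ 0.5498 -0.2844]
beaker [0.4011 0.3078] [0.3961 0.3152]
bfl [0.6064 0.1482] [0.6003 0.1525]
bfr [0.59   0.0572] [0.5831 0.0634]
bnr [0.5383 0.0672] [0.5366 0.0714]
bnl [0.5583 0.1578] [0.5506 0.1622]
wfl [ 0.5774 -0.0611] [ 0.572  -0.0566]
wfr [ 0.587  -0.1555] [ 0.5856 -0.1476]
wnr [ 0.5374 -0.16  ] [ 0.5332 -0.1521]
wnl [ 0.528  -0.0649] [ 0.5255 -0.0657]
s_fl [0.6397 0.3837] [0.6329 0.3883]
s_fr [0.6356 0.2009] [0.6279 0.209 ]
s_nr [0.5048 0.2052] [0.5027 0.2092]
```

Add to h.py:
```python
def go(X,yaw=0):
    st=ctrl.get_state(); M=R.from_rotvec(st['tool_rot']).as_matrix(); w=M.T@[np.cos(yaw),np.sin(yaw),0]
    print('rel',np.round(rel(X),4),'turn',round(np.arctan2(w[1],w[0]),3),'t',st['time'],'F',np.round(st['ft_force'],1),'w',round(st['grip_width'],3))
```

```bash
python3 -c "
from h import *
go((.389,-.290,.15))"
```

```text
rel [ 0.2939 -0.2632  0.072 ] turn 0.28 t 0.1 F [ 0.4 -0.3 -0.1] w 1.002
```

Units first: shifts go in shares of 0.6 m and turns go in shares of 4 rad. So 0.294 m / 0.6 = 0.49, -0.263 m / 0.6 = -0.4383, 0.28 rad / 4 = 0.07.

Request:
shift_gripper(ticks=[0.25, -0.2167, 0, 0.035, 1, 0.25, -0.2167, 0, 0.035, 1, 0.25, -0.2167, 0, 0.035, 1, 0.25, -0.2167, 0, 0.035, 1, 0.49, -0.4383, 0.12, 0.07, 1, 0.49, -0.4383, 0.12, 0.07, 1, 0.49, -0.4383, 0.12, 0.07, 1, 0.49, -0.4383, 0.12, 0.07, 1, 0.49, -0.4383, 0.12, 0.07, 1, 0.49, -0.4383, 0.12, 0.07, 1, 0.49, -0.4383, 0.12, 0.07, 1, 0.49, -0.4383, 0.12, 0.07, 1, 0.49, -0.4383, 0.12, 0.07, 1], force=10)

```text
time: 1.4
position: [0.3888, -0.2925, 0.151]
tool_rot: [3.141, -0.005, 0.001]
ft_force: [-0.4, -0.1, 0.7]
grip_width: 0.999
grip_force: 0.0
```

```bash
python3 -c "
from h import *
snap('wrist','w1')
print(ctrl.get_state()['joint_positions']);go((.389,-.290,.15))"
```

```text
[ 0.91955194  0.03791777 -0.33541812  1.92956708  0.01378418  1.17554337
 -0.9944981 ]
rel [ 0.0001 -0.0022  0.0009] turn -0.003 t 1.45 F [-0.1 -0.2  0.1] w 1.0
```

View pics/w1.png

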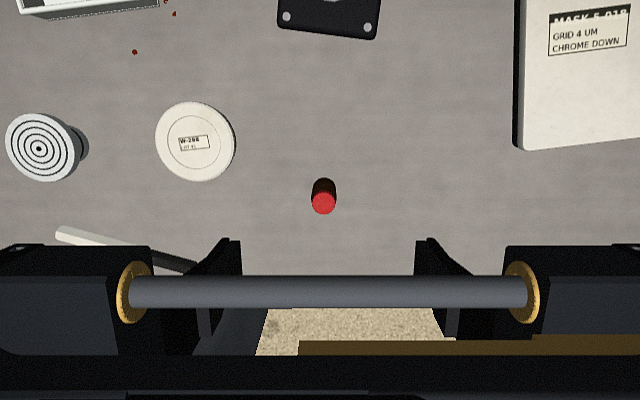

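The wrist view shows the red cap at (324,203), chuck face at (39,148), carrier lid at (196,141), and part of the stand at the top edge.

```bash
python3 -c "
from h import *
np.set_printoptions(precision=4,suppress=True)
for n,u,v,z,a,b in [('red',324,203,.052,(737,283),(740,35)),('chuck',40,148,.035,(476,242),(616,134)),('carr',196,141,.016,(603,237),(659,101))]:
  r1=ray('wrist',u,v,'w1');r2=ray('top',180+a[0]/2.963,150+a[1]/2.963);r3=ray('scene',120+b[0]/2.6667,130+b[1]/2.6667)
  print(n,atz('wrist',u,v,z,'w1'),tri(r1,r2),tri(r1,r2,r3))
"
```

```text
red [ 0.3893 -0.29    0.052 ] (array([ 0.389 , -0.2899,  0.0503]), [np.float64(0.00014226588708922094), np.float64(0.00014226588708915488)]) (array([ 0.3881, -0.2904,  0.0472]), [np.float64(0.0004319158647723261), np.float64(0.0009799039773326404), np.float64(0.0008966249856421249)])
chuck [ 0.4307 -0.0657  0.035 ] (array([ 0.4308, -0.065 ,  0.0342]), [np.float64(0.00018634140495880463), np.float64(0.00018634140495884046)]) (array([ 0.4297, -0.0649,  0.0328]), [np.float64(0.0011449178236689632), np.float64(0.0013061843331647006), np.float64(0.0022154187395295867)])
carr [ 0.4339 -0.1824  0.016 ] (array([ 0.4332, -0.1808,  0.0114]), [np.float64(0.000259059329186461), np.float64(0.00025905932918626566)]) (array([ 0.4324, -0.1812,  0.012 ]), [np.float64(0.0011393768114298277), np.float64(0.0006799181359489914), np.float64(0.0017777472034513455)])
```

Scaled: 0.122 m / 0.6 = 0.2033, 0.1 m / 0.6 = 0.1667.

Request:
shift_gripper(ticks=[0, -0.0033, 0.1, 0, 1, 0, -0.0033, 0.1667, 0, 1, 0, -0.0033, 0.2033, 0, 1, 0, -0.0033, 0.2033, 0, 1, 0, -0.0033, 0.2033, 0, 0, 0, -0.0033, 0.2033, 0, 0, 0, -0.0033, 0.2033, 0, 0, 0, -0.0033, 0.2033, 0, 0, 0, -0.0033, 0.2033, 0, 0, 0, -0.0033, 0.2033, 0, 0, 0, -0.0033, 0.2033, 0, 0], force=15)

```text
time: 2.55
position: [0.3894, -0.2888, 0.0287]
tool_rot: [3.141, -0.0, 0.0]
ft_force: [0.7, -0.3, -0.3]
grip_width: 0.445
grip_force: 0.0
```

```bash
python3 -c "
from h import *
go((.5684,.0831,.11),-.2)"
```

```text
rel [ 0.1789 -0.3719 -0.0814] turn 0.2 t 2.55 F [ 0.7 -0.3 -0.3] w 0.445
```

Scaled: -0.08 m / 0.6 = -0.1333, -0.04 m / 0.6 = -0.0667.

Request:
shift_gripper(ticks=[0, 0, 0, 0, 0, 0, 0, 0, 0, 0, 0, 0, 0, 0, 0, 0, 0, 0, 0, 0, 0, 0, 0, 0, 0, 0, 0, -0.0667, 0, 0, 0, 0, -0.1333, 0, 0, 0, 0, -0.1333, 0, 0])

```text
time: 3.35
position: [0.3929, -0.2911, 0.1139]
tool_rot: [3.135, -0.0, 0.012]
ft_force: [1.2, -0.2, -0.5]
grip_width: 0.227
grip_force: 15.0
```

```bash
python3 -c "
from h import *
go((.5684,.0831,.11),-.2);go((.5684,.0831,.033),-.2)"
```

```text
rel [ 0.1754 -0.3743  0.0028] turn 0.2 t 3.35 F [ 1.2 -0.2 -0.5] w 0.227
rel [ 0.1748 -0.3748  0.0798] turn 0.2 t 3.35 F [ 1.2 -0.2 -0.5] w 0.227
```

Scaled: -0.373 m / 0.6 = -0.6217, 0.178 m / 0.6 = 0.2967, 0.2 rad / 4 = 0.05.

Request:
shift_gripper(ticks=[0.2967, -0.6217, 0, 0.05, 0, 0.2967, -0.6217, 0, 0.05, 0, 0.2967, -0.6217, 0, 0.05, 0, 0.2967, -0.6217, 0, 0.05, 0, 0.2967, -0.6217, 0, 0.05, 0, 0.2967, -0.6217, 0, 0.05, 0, 0.2967, -0.6217, 0, 0.05, 0, 0.2967, -0.6217, 0, 0.05, 0, 0.2967, -0.6217, 0, 0.05, 0, 0.2967, -0.6217, 0, 0.05, 0, 0.2967, -0.6217, 0, 0.05, 0, 0.2967, -0.6217, 0, 0.05, 0])

```text
time: 4.55
position: [0.567, 0.0822, 0.1079]
tool_rot: [3.124, -0.317, -0.002]
ft_force: [0.4, -0.4, -0.9]
grip_width: 0.236
grip_force: 15.0
```

```bash
python3 -c "
from h import *
snap('wrist','w2')
go((.5684,.0831,.11),-.2);go((.5684,.0831,.033),-.2)"
```

```text
rel [ 0.0011 -0.0012 -0.0019] turn -0.003 t 4.6 F [-0.9  0.1 -0.2] w 0.231
rel [ 0.0011 -0.0013  0.0751] turn -0.003 t 4.6 F [-0.9  0.1 -0.2] w 0.231
```

View pics/w2.png

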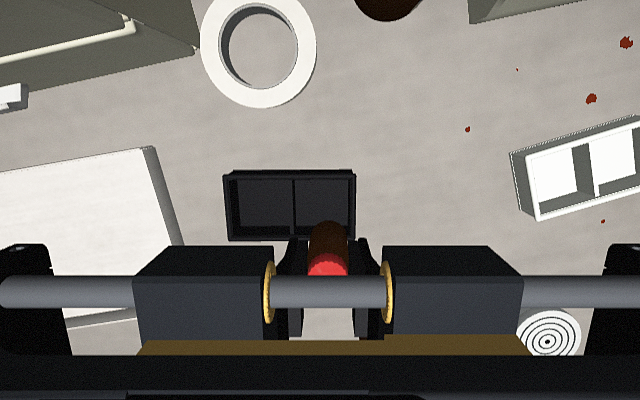

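The vial is held upright. Black tray's far rim corners are at (223,174) and (356,171), near rim left at (228,240), and the divider top is at (292,180). Checking these against the top-view measurement.

```bash
python3 -c "
from h import *
np.set_printoptions(precision=4,suppress=True)
for u,v in((223,175),(356,171),(228,240),(510,152),(538,221)): print(atz('wrist',u,v,.026,'w2'))
"
```

```text
[0.6071 0.1491 0.026 ]
[0.5909 0.0563 0.026 ]
[0.5589 0.1593 0.026 ]
[ 0.5824 -0.0513  0.026 ]
[ 0.5271 -0.0683  0.026 ]
```

Scaled: 0.0755 m / 0.6 = 0.1258, 0.07 m / 0.6 = 0.1167.

Request:
shift_gripper(ticks=[0.0017, -0.0017, 0.0667, 0, 0, 0.0017, -0.0017, 0.1, 0, 0, 0.0017, -0.0017, 0.1167, 0, 0, 0.0017, -0.0017, 0.1258, 0, 0, 0.0017, -0.0017, 0.1258, 0, 0, 0.0017, -0.0017, 0.1258, 0, 0])

```text
time: 5.2
position: [0.5696, 0.0849, 0.0342]
tool_rot: [-3.126, 0.315, -0.003]
ft_force: [-0.6, -0.7, -0.0]
grip_width: 0.23
grip_force: 15.0
```

Request:
shift_gripper(ticks=[0, 0, 0, 0, 0.36, 0, 0, 0, 0, 0.36, 0, 0, 0, 0, 0.36, 0, 0, -0.0667, 0, 0.36, 0, 0, -0.15, 0, 0.6, 0, 0, -0.15, 0, 0.6, 0, 0, -0.15, 0, 0.6])

```text
time: 5.9
position: [0.5698, 0.0851, 0.1247]
tool_rot: [-3.126, 0.314, -0.006]
ft_force: [-0.9, 0.4, -0.8]
grip_width: 0.542
grip_force: 0.0
```

```bash
python3 -c "
from h import *
go((.4366,.0683,.12),0);go((.4366,.0683,.029),0)"
```

```text
rel [-0.1272  0.043   0.0042] turn -0.2 t 5.9 F [-0.9  0.4 -0.8] w 0.542
rel [-0.1275  0.043   0.0952] turn -0.2 t 5.9 F [-0.9  0.4 -0.8] w 0.542
```

Scaled: -0.128 m / 0.6 = -0.2133, 0.043 m / 0.6 = 0.0717, -0.2 rad / 4 = -0.05.

Request:
shift_gripper(ticks=[-0.2133, 0.0717, 0, -0.05, 0.6, -0.2133, 0.0717, 0, -0.05, 0.6, -0.2133, 0.0717, 0, -0.05, 0.6, -0.2133, 0.0717, 0, -0.05, 0.6, -0.2133, 0.0717, 0, -0.05, 0.6, -0.2133, 0.0717, 0, -0.05, 0.6, -0.2133, 0.0717, 0, -0.05, 0.6])

```text
time: 6.6
position: [0.4355, 0.0687, 0.1229]
tool_rot: [-3.14, -0.0, 0.0]
ft_force: [-0.3, 0.2, -0.5]
grip_width: 0.599
grip_force: 0.0
```

```bash
python3 -c "
from h import *
snap('wrist','w3')
go((.4366,.0683,.12),0);go((.4366,.0683,.029),0)"
```

```text
rel [0.0012 0.0004 0.0028] turn 0.0 t 6.65 F [-0.4 -0.2 -0.1] w 0.6
rel [0.0013 0.0005 0.0938] turn 0.0 t 6.65 F [-0.4 -0.2 -0.1] w 0.6
```

View pics/w3.png

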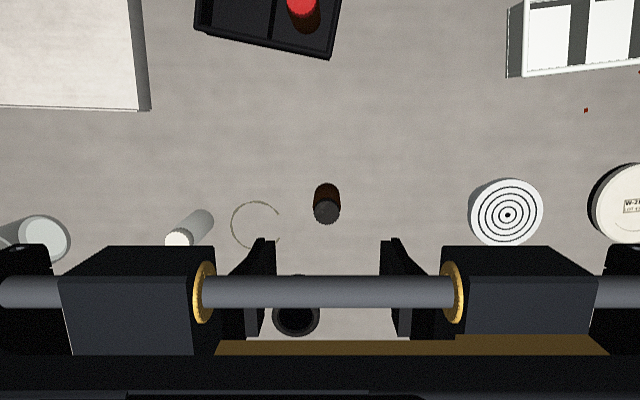

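The red vial stands in the right bay, its cap at (300,5). The black cap is at (326,212), centred between the fingers, and the chuck face is at (508,214). I'll grasp now.

Scaled: 0.094 m / 0.6 = 0.1567, 0.08 m / 0.6 = 0.1333.

```bash
python3 -c "
from h import *
print(atz('wrist',326,211,.052,'w3'),atz('wrist',508,214.5,.035,'w3'),atz('wrist',178,238,.052,'w3'))"
```

```text
[0.43787854 0.06965833 0.052     ] [ 0.42997076 -0.06655252  0.035     ] [0.41784029 0.17509682 0.052     ]
```

Request:
shift_gripper(ticks=[0.0017, 0, 0.0833, 0, 0.6, 0.0017, 0, 0.1333, 0, 0.6, 0.0017, 0, 0.1567, 0, 0.6, 0.0017, 0, 0.1567, 0, 0.6, 0.0017, 0, 0.1567, 0, 0, 0.0017, 0, 0.1567, 0, 0, 0.0017, 0, 0.1567, 0, 0, 0.0017, 0, 0.1567, 0, 0, 0.0017, 0, 0.1567, 0, 0, 0.0017, 0, 0.1567, 0, 0, 0.0017, 0, 0.1567, 0, 0, 0.0017, 0, 0.0833, 0, 0, 0.0017, 0, 0.025, 0, 0, 0.0017, 0, 0.025, 0, 0])

```text
time: 8.05
position: [0.4391, 0.0687, 0.1123]
tool_rot: [3.141, -0.001, 0.013]
ft_force: [0.9, -0.7, -1.0]
grip_width: 0.226
grip_force: 15.0
```

```bash
python3 -c "
from h import *
go((.5782,.1321,.11),-.2)"
```

```text
rel [ 0.139  -0.0634  0.0034] turn 0.2 t 8.05 F [ 0.9 -0.7 -1. ] w 0.226
```

Scaled: 0.141 m / 0.6 = 0.235, -0.063 m / 0.6 = -0.105, 0.2 rad / 4 = 0.05.

Request:
shift_gripper(ticks=[0.235, -0.105, 0, 0.05, 0, 0.235, -0.105, 0, 0.05, 0, 0.235, -0.105, 0, 0.05, 0, 0.235, -0.105, 0, 0.05, 0, 0.235, -0.105, 0, 0.05, 0, 0.235, -0.105, 0, 0.05, 0, 0.235, -0.105, 0, 0.05, 0, 0.235, -0.105, 0, 0.05, 0])

```text
time: 8.85
position: [0.5759, 0.1303, 0.1082]
tool_rot: [3.124, -0.315, 0.001]
ft_force: [-0.1, -0.6, -0.4]
grip_width: 0.23
grip_force: 15.0
```

```bash
python3 -c "
from h import *
go((.5782,.1321,.032),-.2)"
```

```text
rel [ 0.0019 -0.0023  0.0762] turn -0.001 t 8.85 F [-0.1 -0.6 -0.4] w 0.23
```

Scaled: 0.0765 m / 0.6 = 0.1275, 0.07 m / 0.6 = 0.1167.

Request:
shift_gripper(ticks=[0.0017, -0.0017, 0.0667, 0, 0, 0.0017, -0.0017, 0.1, 0, 0, 0.0017, -0.0017, 0.1167, 0, 0, 0.0017, -0.0017, 0.1275, 0, 0, 0.0017, -0.0017, 0.1275, 0, 0, 0.0017, -0.0017, 0.1275, 0, 0])

```text
time: 9.45
position: [0.5786, 0.1321, 0.0326]
tool_rot: [-3.126, 0.314, -0.003]
ft_force: [0.2, -0.0, -0.6]
grip_width: 0.225
grip_force: 15.0
```

Request:
shift_gripper(ticks=[0, 0, 0, 0, 0.36, 0, 0, 0, 0, 0.36, 0, 0, 0, 0, 0.36, 0, 0, -0.0667, 0, 0.36, 0, 0, -0.15, 0, 0.6, 0, 0, -0.15, 0, 0.6, 0, 0, -0.15, 0, 0.6])

```text
time: 10.15
position: [0.5789, 0.1322, 0.123]
tool_rot: [-3.126, 0.314, -0.005]
ft_force: [0.4, 0.3, -0.0]
grip_width: 0.539
grip_force: 0.0
```

```bash
python3 -c "
from h import *
go((.4155,.175,.12),0);go((.4155,.175,.029),0)"
```

```text
rel [-0.1686 -0.0094  0.0025] turn -0.2 t 10.15 F [ 0.4  0.3 -0. ] w 0.539
rel [-0.1689 -0.0094  0.0935] turn -0.2 t 10.15 F [ 0.4  0.3 -0. ] w 0.539
```

Scaled: -0.168 m / 0.6 = -0.28, -0.01 m / 0.6 = -0.0167, -0.2 rad / 4 = -0.05.

Request:
shift_gripper(ticks=[-0.28, -0.0167, 0, -0.05, 0.6, -0.28, -0.0167, 0, -0.05, 0.6, -0.28, -0.0167, 0, -0.05, 0.6, -0.28, -0.0167, 0, -0.05, 0.6, -0.28, -0.0167, 0, -0.05, 0.6, -0.28, -0.0167, 0, -0.05, 0.6, -0.28, -0.0167, 0, -0.05, 0.6])

```text
time: 10.85
position: [0.416, 0.1747, 0.1212]
tool_rot: [-3.141, 0.002, 0.001]
ft_force: [0.6, 0.9, -0.6]
grip_width: 0.601
grip_force: 0.0
```

```bash
python3 -c "
from h import *
go((.4155,.175,.029),0)"
```

```text
rel [-0.0005 -0.0003  0.0922] turn -0.001 t 10.85 F [ 0.6  0.9 -0.6] w 0.601
```

Request:
shift_gripper(ticks=[0, 0, 0.0833, 0, 0.6, 0, 0, 0.1333, 0, 0.6, 0, 0, 0.1567, 0, 0.6, 0, 0, 0.1567, 0, 0.6, 0, 0, 0.1567, 0, 0, 0, 0, 0.1567, 0, 0, 0, 0, 0.1567, 0, 0, 0, 0, 0.1567, 0, 0, 0, 0, 0.1567, 0, 0, 0, 0, 0.1567, 0, 0, 0, 0, 0.1567, 0, 0])

```text
time: 11.95
position: [0.4157, 0.1753, 0.0279]
tool_rot: [3.141, -0.0, 0.002]
ft_force: [0.1, 0.4, 2.8]
grip_width: 0.229
grip_force: 15.0
```

```bash
python3 -c "
from h import *
snap('wrist','w4')
go((.4155,.175,.029),0)
go((.5553,-.0885,.11),.1)"
```

```text
rel [-0.0001  0.0003 -0.0011] turn -0.0 t 12.0 F [-0.   0.5  3.6] w 0.226
rel [ 0.1398  0.2638 -0.082 ] turn -0.1 t 12.0 F [-0.   0.5  3.6] w 0.226
```

View pics/w4.png

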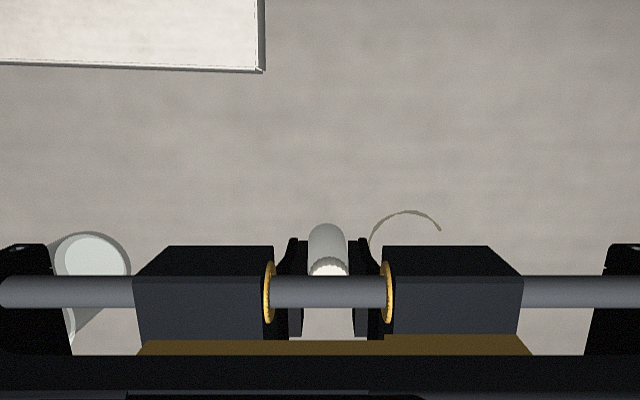

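The clear vial is held upright, with its cap at (329,266) between the pads. The beaker is clear of the gripper at (90,270). I'll lift and carry the vial to the white tray.

Scaled: 0.264 m / 0.6 = 0.44, 0.14 m / 0.6 = 0.2333, -0.1 rad / 4 = -0.025.

Request:
shift_gripper(ticks=[0, 0, -0.0667, 0, 0, 0, 0, -0.1367, 0, 0, 0, 0, -0.1367, 0, 0, 0.2333, 0.44, -0.1367, -0.025, 0, 0.2333, 0.44, -0.1367, -0.025, 0, 0.2333, 0.44, -0.1367, -0.025, 0, 0.2333, 0.44, -0.1367, -0.025, 0, 0.2333, 0.44, -0.1367, -0.025, 0, 0.2333, 0.44, -0.1367, -0.025, 0, 0.2333, 0.44, -0.1367, -0.025, 0, 0.2333, 0.44, -0.1367, -0.025, 0, 0.2333, 0.44, -0.1367, -0.025, 0, 0.2333, 0.44, -0.1367, -0.025, 0, 0.2333, 0.44, -0.1367, -0.025, 0])

```text
time: 13.4
position: [0.5549, -0.0875, 0.1096]
tool_rot: [3.137, 0.16, -0.0]
ft_force: [-0.7, 0.1, -0.5]
grip_width: 0.231
grip_force: 15.0
```

```bash
python3 -c "
from h import *
go((.5553,-.0885,.032),.1)"
```

```text
rel [0.0003 0.001  0.0776] turn 0.002 t 13.4 F [-0.7  0.1 -0.5] w 0.231
```

Scaled: 0.078 m / 0.6 = 0.13, 0.07 m / 0.6 = 0.1167.

Request:
shift_gripper(ticks=[0, 0.0017, 0.0667, 0, 0, 0, 0.0017, 0.1, 0, 0, 0, 0.0017, 0.1167, 0, 0, 0, 0.0017, 0.13, 0, 0, 0, 0.0017, 0.13, 0, 0, 0, 0.0017, 0.13, 0, 0])

```text
time: 14.0
position: [0.5561, -0.0897, 0.0325]
tool_rot: [3.137, 0.157, 0.002]
ft_force: [0.1, 0.9, 0.8]
grip_width: 0.23
grip_force: 15.0
```

Request:
shift_gripper(ticks=[0, 0, 0, 0, 0.36, 0, 0, 0, 0, 0.36, 0, 0, 0, 0, 0.36, 0, 0, -0.0667, 0, 0.5, 0, 0, -0.15, 0, 1, 0, 0, -0.15, 0, 1, 0, 0, -0.15, 0, 1])

```text
time: 14.7
position: [0.5563, -0.0901, 0.1231]
tool_rot: [3.136, 0.156, 0.005]
ft_force: [-1.0, 1.0, -0.4]
grip_width: 0.636
grip_force: 0.0
```

```bash
python3 -c "
from h import *
go((.4334,-.1812,.1),0)"
```

```text
rel [-0.1314  0.0784  0.0229] turn 0.1 t 14.7 F [-1.   1.  -0.4] w 0.636
```

Scaled: -0.131 m / 0.6 = -0.2183, 0.078 m / 0.6 = 0.13, 0.1 rad / 4 = 0.025.

Request:
shift_gripper(ticks=[-0.2183, 0.13, 0, 0.025, 1, -0.2183, 0.13, 0, 0.025, 1, -0.2183, 0.13, 0, 0.025, 1, -0.2183, 0.13, 0, 0.025, 1, -0.2183, 0.13, 0, 0.025, 1, -0.2183, 0.13, 0, 0.025, 1, -0.2183, 0.13, 0, 0.025, 1])

```text
time: 15.4
position: [0.4336, -0.1791, 0.1212]
tool_rot: [-3.141, -0.004, 0.0]
ft_force: [-0.0, -0.2, -1.2]
grip_width: 0.998
grip_force: 0.0
```

```bash
python3 -c "
from h import *
snap('wrist','w5')
go((.4334,-.1812,.003),0)"
```

```text
rel [-0.0002  0.0022  0.1183] turn 0.002 t 15.45 F [-0.8  0.6 -0.8] w 0.997
```

View pics/w5.png

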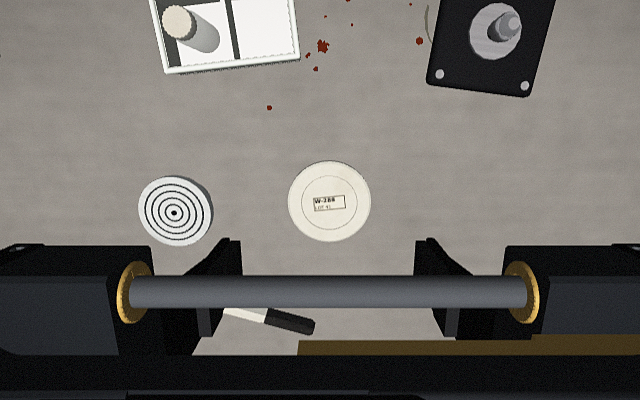

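The clear vial stands in the white tray's left bay, cap at (178,22). The carrier is centred at (329,201), the chuck at (174,212), and the spigot nose is at about (511,23) with base screws at (439,74) and (525,86).

Scaled: 0.1175 m / 0.6 = 0.1958, 0.11 m / 0.6 = 0.1833.

```bash
python3 -c "
from h import *
np.set_printoptions(precision=4,suppress=True)
print(atz('wrist',329,201,.016,'w5'),atz('wrist',174,212,.035,'w5'),atz('wrist',512,22,.04,'w5'),atz('wrist',495,32,.014,'w5'))"
```

```text
[ 0.434  -0.1803  0.016 ] [ 0.4304 -0.0651  0.035 ] [ 0.5578 -0.2955  0.04  ] [ 0.5568 -0.2968  0.014 ]
```

Request:
shift_gripper(ticks=[0, 0.0017, 0.0833, 0, 1, 0, 0.0017, 0.15, 0, 1, 0, 0.0017, 0.1833, 0, 1, 0, 0.0017, 0.1958, 0, 1, 0, 0.0017, 0.1958, 0, 1, 0, 0.0017, 0.1958, 0, 0, 0, 0.0017, 0.1958, 0, 0, 0, 0.0017, 0.1958, 0, 0, 0, 0.0017, 0.1958, 0, 0, 0, 0.0017, 0.1958, 0, 0, 0, 0.0017, 0.1958, 0, 0], force=20)

```text
time: 16.55
position: [0.4334, -0.1818, 0.005]
tool_rot: [3.141, -0.001, 0.002]
ft_force: [-0.6, 0.4, 5.9]
grip_width: 0.753
grip_force: 20.0
```

```bash
python3 -c "
from h import *
go((.571,.29,.1),0)"
```

```text
rel [ 0.1376 -0.4718 -0.0953] turn -0.0 t 16.55 F [-0.6  0.4  5.9] w 0.753
```

Scaled: -0.471 m / 0.6 = -0.785, -0.095 m / 0.6 = -0.1583.

Request:
shift_gripper(ticks=[0, 0, -0.0667, 0, 0, 0, 0, -0.1583, 0, 0, 0, 0, -0.1583, 0, 0, 0.2283, -0.785, -0.1583, 0, 0, 0.2283, -0.785, -0.1583, 0, 0, 0.2283, -0.785, -0.1583, 0, 0, 0.2283, -0.785, -0.1583, 0, 0, 0.2283, -0.785, -0.1583, 0, 0, 0.2283, -0.785, -0.1583, 0, 0, 0.2283, -0.785, -0.1583, 0, 0, 0.2283, -0.785, -0.1583, 0, 0, 0.2283, -0.785, -0.1583, 0, 0, 0.2283, -0.785, -0.1583, 0, 0, 0.2283, -0.785, -0.1583, 0, 0, 0.2283, -0.785, -0.1583, 0, 0, 0.2283, -0.785, -0.1583, 0, 0])

```text
time: 18.15
position: [0.5698, 0.2876, 0.0982]
tool_rot: [3.14, -0.003, -0.001]
ft_force: [0.0, -0.4, -1.0]
grip_width: 0.75
grip_force: 20.0
```

```bash
python3 -c "
from h import *
snap('wrist','w6')
go((.571,.29,.0075),0)"
```

```text
rel [ 0.001  -0.003   0.0909] turn -0.003 t 18.2 F [-0.7 -0.  -1.2] w 0.756
```

View pics/w6.png

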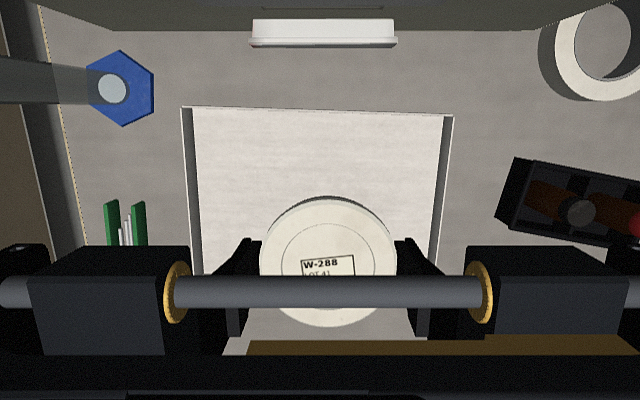

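The carrier is held level over the steel tray, whose far rim runs from (182,107) to (452,116). Both ambers stand in the black tray. Lowering the carrier.

Scaled: 0.0915 m / 0.6 = 0.1525, 0.085 m / 0.6 = 0.1417.

Request:
shift_gripper(ticks=[0, -0.0033, 0.0833, 0, 0, 0, -0.0033, 0.125, 0, 0, 0, -0.0033, 0.1417, 0, 0, 0, -0.0033, 0.1525, 0, 0, 0, -0.0033, 0.1525, 0, 0, 0, -0.0033, 0.1525, 0, 0])

```text
time: 18.8
position: [0.5709, 0.2918, 0.0091]
tool_rot: [-3.141, 0.001, -0.004]
ft_force: [-0.6, -0.8, -0.7]
grip_width: 0.751
grip_force: 20.0
```

Request:
shift_gripper(ticks=[0, 0, 0, 0, 1, 0, 0, 0, 0, 1, 0, 0, 0, 0, 1, 0, 0, 0, 0, 1, 0, 0, -0.0833, 0, 1, 0, 0, -0.1667, 0, 1, 0, 0, -0.2, 0, 1])

```text
time: 19.5
position: [0.5716, 0.2936, 0.1328]
tool_rot: [-3.138, -0.001, -0.01]
ft_force: [1.0, 0.5, 0.4]
grip_width: 1.0
grip_force: 0.0
```

```bash
python3 -c "
from h import *
go((.4306,-.0652,.12),0)"
```

```text
rel [-0.1412  0.3588  0.0107] turn 0.0 t 19.5 F [1.  0.5 0.4] w 1.0
```

Scaled: 0.357 m / 0.6 = 0.595, -0.141 m / 0.6 = -0.235.

Request:
shift_gripper(ticks=[-0.235, 0.595, 0, 0, 0.9, -0.235, 0.595, 0, 0, 0.9, -0.235, 0.595, 0, 0, 0.9, -0.235, 0.595, 0, 0, 0.9, -0.235, 0.595, 0, 0, 0.9, -0.235, 0.595, 0, 0, 0.9, -0.235, 0.595, 0, 0, 0.9, -0.235, 0.595, 0, 0, 0.9, -0.235, 0.595, 0, 0, 0.9, -0.235, 0.595, 0, 0, 0.9, -0.235, 0.595, 0, 0, 0.9, -0.235, 0.595, 0, 0, 0.9])

```text
time: 20.7
position: [0.4292, -0.0639, 0.1276]
tool_rot: [-3.141, -0.005, -0.0]
ft_force: [0.2, -0.2, 0.1]
grip_width: 0.901
grip_force: 0.0
```

```bash
python3 -c "
from h import *
snap('wrist','w7',(220,100,420,250),4)
go((.4306,-.0652,.013),0)"
```

```text
rel [0.0014 0.0012 0.1145] turn 0.003 t 20.75 F [-0.3 -0.2 -0.3] w 0.903
```

View pics/w7.png

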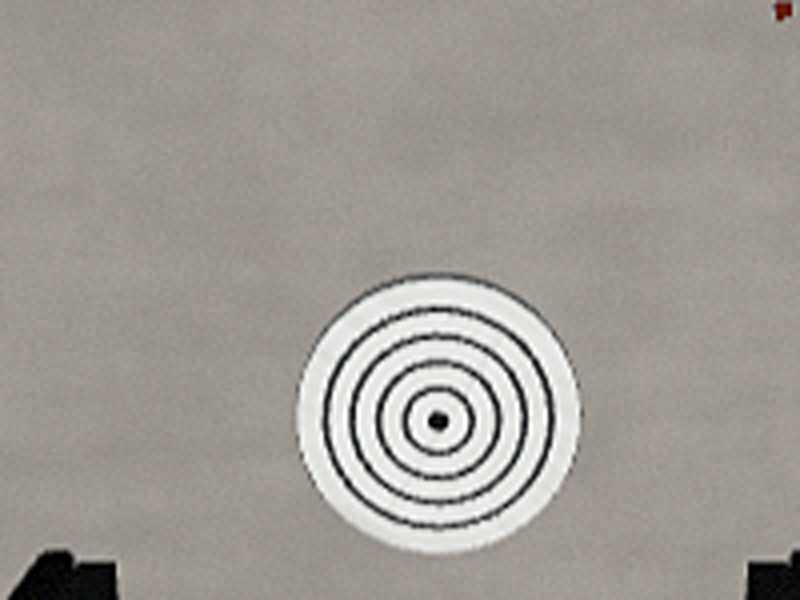

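The chuck face's centre dot is at crop (438,421), which is pixel (329.5,205.3).

```bash
python3 -c "
from h import *
np.set_printoptions(precision=4,suppress=True)
X=atz('wrist',329.5,205.25,.035,'w7');print(X);go((X[0],X[1],.012),0)"
```

```text
[ 0.4297 -0.0655  0.035 ]
rel [0.0006 0.0016 0.1155] turn 0.003 t 20.75 F [-0.3 -0.2 -0.3] w 0.903
```

Scaled: 0.115 m / 0.6 = 0.1917, 0.11 m / 0.6 = 0.1833.

Request:
shift_gripper(ticks=[0.0017, 0.0017, 0.0833, 0, 0.9, 0.0017, 0.0017, 0.15, 0, 0.9, 0.0017, 0.0017, 0.1833, 0, 0.9, 0.0017, 0.0017, 0.1917, 0, 0.9, 0.0017, 0.0017, 0.1917, 0, 0.9, 0.0017, 0.0017, 0.1917, 0, 0, 0.0017, 0.0017, 0.1917, 0, 0, 0.0017, 0.0017, 0.1917, 0, 0, 0.0017, 0.0017, 0.1917, 0, 0, 0.0017, 0.0017, 0.1917, 0, 0, 0.0017, 0.0017, 0.1917, 0, 0, 0.0017, 0.0017, 0.1917, 0, 0, 0.0017, 0.0017, 0.1917, 0, 0], force=30)

```text
time: 22.05
position: [0.4304, -0.0667, 0.0131]
tool_rot: [3.141, -0.0, 0.002]
ft_force: [-0.7, -0.4, 6.5]
grip_width: 0.606
grip_force: 31.2
```

```bash
python3 -c "
from h import *
go((.475,-.295,.13),0)"
```

```text
rel [ 0.0448  0.2284 -0.1167] turn -0.0 t 22.05 F [-0.7 -0.4  6.5] w 0.606
```

Scaled: 0.228 m / 0.6 = 0.38, -0.117 m / 0.6 = -0.195.

Request:
shift_gripper(ticks=[0, 0, -0.0833, 0, 0, 0, 0, -0.1667, 0, 0, 0, 0, -0.195, 0, 0, 0.075, 0.38, -0.195, 0, 0, 0.075, 0.38, -0.195, 0, 0, 0.075, 0.38, -0.195, 0, 0, 0.075, 0.38, -0.195, 0, 0, 0.075, 0.38, -0.195, 0, 0, 0.075, 0.38, -0.195, 0, 0, 0.075, 0.38, -0.195, 0, 0, 0.075, 0.38, -0.195, 0, 0, 0.075, 0.38, -0.195, 0, 0])

```text
time: 23.25
position: [0.4748, -0.2927, 0.1295]
tool_rot: [-3.142, -0.004, 0.001]
ft_force: [0.3, -0.1, -1.1]
grip_width: 0.608
grip_force: 31.0
```

```bash
python3 -c "
from h import *
snap('wrist','w8',(210,40,450,220),10/3)
go((.475,-.295,.13),0)"
```

```text
rel [ 0.0002  0.002  -0.0003] turn 0.002 t 23.3 F [-0.9  0.  -0.2] w 0.607
```

View pics/w8.png

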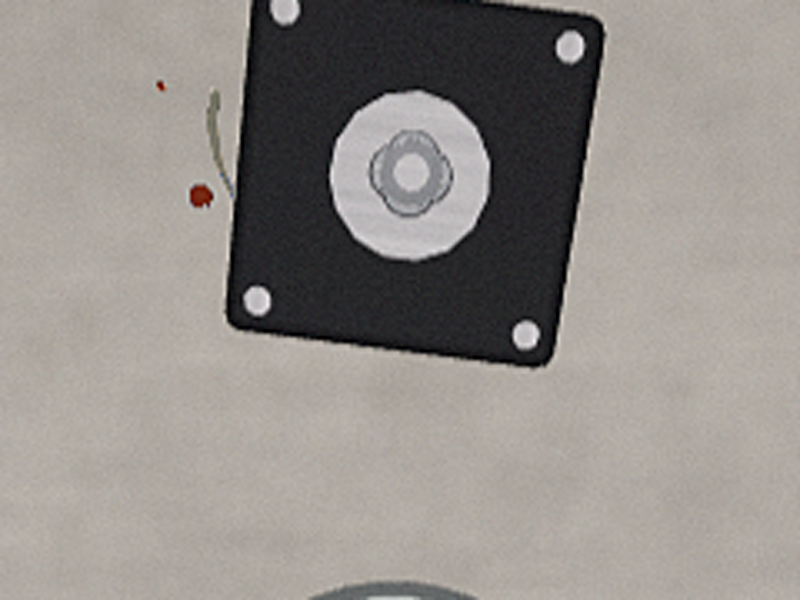

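The spigot nose is at crop (411,172), pixel (333.3,91.6), and the collar centre at crop (410,176), pixel (333,92.8). The base screws are at crop (285,10), (570,46), (257,300) and (526,335).

```bash
python3 -c "
from h import *
np.set_printoptions(precision=4,suppress=True)
r1=ray('wrist',333.3,91.6,'w8')
X=atz('wrist',333.3,91.6,.04,'w8');print(X,atz('wrist',333,92.8,.014,'w8'),np.mean([atz('wrist',210+a*.3,40+b*.3,.01,'w8') for a,b in((285,10),(570,46),(257,300),(526,335))],0))
print(tri(r1,ray('top',180+727/2.963,150+96/2.963)), tri(r1,ray('wrist',512,22,'w5')))
go((X[0]+.0007,X[1],.13),0)"
```

```text
[ 0.5572 -0.2967  0.04  ] [ 0.5573 -0.2969  0.014 ] [ 0.5571 -0.2969  0.01  ]
(array([ 0.5576, -0.2973,  0.0159]), [np.float64(0.0004933324649777386), np.float64(0.0004933324649775939)]) (array([ 0.5577, -0.2966,  0.0381]), [np.float64(0.0005063929156049646), np.float64(0.0005063929156048516)])
rel [ 0.083   0.0039 -0.0003] turn 0.002 t 23.3 F [-0.9  0.  -0.2] w 0.607
```

Units first: shifts go in shares of 0.6 m and turns go in shares of 4 rad. So 0.083 m / 0.6 = 0.1383, 0.04 m / 0.6 = 0.0667.

Request:
shift_gripper(ticks=[0.1383, 0.005, 0, 0, 0, 0.1383, 0.005, 0, 0, 0, 0.1383, 0.005, 0, 0, 0, 0.1383, 0.005, 0.0333, 0, 0, 0.1383, 0.005, 0.0667, 0, 0, 0.1383, 0.005, 0.0667, 0, 0, 0.1383, 0.005, 0.0667, 0, 0, 0.1383, 0.005, 0.0667, 0, 0])

```text
time: 24.1
position: [0.5582, -0.2977, 0.091]
tool_rot: [3.14, -0.0, 0.002]
ft_force: [0.4, -0.1, -0.7]
grip_width: 0.612
grip_force: 31.0
```

```bash
python3 -c "
from h import *
go((.558,-.2968,.027),0);go((.558,-.2968,.027),0);print(ctrl.get_state()['tool_rot'],ctrl.get_state()['qd'].round(3))"
```

```text
rel [-0.0003 -0.0009  0.064 ] turn -0.0 t 24.1 F [ 0.4 -0.1 -0.7] w 0.612
rel [-0.0003 -0.0009  0.064 ] turn -0.0 t 24.1 F [ 0.4 -0.1 -0.7] w 0.612
[ 3.14033896e+00 -1.23061337e-04  2.43395431e-03] [-0.001 -0.001 -0.001 -0.009  0.002 -0.003 -0.   ]
```

Scaled: 0.054 m / 0.6 = 0.09, 0.052 m / 0.6 = 0.0867.

Request:
shift_gripper(ticks=[0, -0.0017, 0.0333, 0, 0, 0, -0.0017, 0.0583, 0, 0, 0, -0.0017, 0.0667, 0, 0, 0, -0.0017, 0.075, 0, 0, 0, -0.0017, 0.0833, 0, 0, 0, -0.0017, 0.0867, 0, 0, 0, -0.0017, 0.09, 0, 0, 0, -0.0017, 0.09, 0, 0], force=45)

```text
time: 24.9
position: [0.5575, -0.2965, 0.0355]
tool_rot: [3.142, -0.0, -0.0]
ft_force: [-0.5, 0.9, -0.6]
grip_width: 0.605
grip_force: 45.8
```

```bash
python3 -c "
from h import *
go((.558,-.2968,.027),0)"
```

```text
rel [0.0005 0.0003 0.0085] turn -0.0 t 24.9 F [-0.5  0.9 -0.6] w 0.605
```

Scaled: 0.0095 m / 0.6 = 0.0158, 0.008 m / 0.6 = 0.0133.

Request:
shift_gripper(ticks=[0, 0, 0.0033, 0, 0, 0, 0, 0.0067, 0, 0, 0, 0, 0.01, 0, 0, 0, 0, 0.0133, 0, 0, 0, 0, 0.0158, 0, 0, 0, 0, 0.0158, 0, 0])

```text
time: 25.5
position: [0.5577, -0.2965, 0.0271]
tool_rot: [3.141, -0.0, -0.001]
ft_force: [-4.0, 1.5, 10.2]
grip_width: 0.607
grip_force: 46.1
```

```bash
python3 -c "
from h import *
go((.558,-.2968,.027),0)"
```

```text
rel [0.0003 0.0003 0.0001] turn -0.0 t 25.5 F [-4.   1.5 10.2] w 0.607
```

Request:
shift_gripper(ticks=[0, 0, 0.0017, 0, 0, 0, 0, 0.0033, 0, 0, 0, 0, 0.0033, 0, 0, 0, 0, 0.0033, 0, 0])

```text
time: 25.9
position: [0.5579, -0.2965, 0.027]
tool_rot: [3.14, -0.0, -0.001]
ft_force: [-8.3, 2.9, 20.1]
grip_width: 0.604
grip_force: 46.4
```

Request:
shift_gripper(ticks=[0, 0, 0, 0, 0.8, 0, 0, 0, 0, 0.8, 0, 0, 0, 0, 0.8, 0, 0, 0, 0, 0.8, 0, 0, -0.05, 0, 0.8, 0, 0, -0.1, 0, 0.8, 0, 0, -0.1, 0, 0, 0, 0, -0.1, 0, 0, 0, 0, -0.1, 0, 0, 0, 0, -0.1, 0, 0, 0, 0, -0.1, 0, 0, 0, 0, -0.1, 0, 0, 0, 0, -0.1, 0, 0, 0, 0, -0.1, 0, 0, 0, 0, -0.1, 0, 0, 0, 0, -0.1, 0, 0, 0, 0, -0.1, 0, 0, 0, 0, -0.1, 0, 0], force=10)

```text
time: 27.7
position: [0.5576, -0.2965, 0.0841]
tool_rot: [3.141, -0.0, 0.0]
ft_force: [0.2, -0.2, 0.6]
grip_width: 0.009
grip_force: 0.0
```

```bash
python3 -c "
from h import *
go((.5573,-.2968,.049),0)"
```

```text
rel [-0.0003  0.0003  0.0351] turn -0.0 t 27.7 F [ 0.2 -0.2  0.6] w 0.009
```

It stopped hard at home. I'll confirm by pressing the face with closed fingers; home puts the face at z = 49 mm.

Scaled: 0.038 m / 0.6 = 0.0633, 0.036 m / 0.6 = 0.06.

Request:
shift_gripper(ticks=[0, 0, 0.0333, 0, 0, 0, 0, 0.05, 0, 0, 0, 0, 0.0567, 0, 0, 0, 0, 0.06, 0, 0, 0, 0, 0.0633, 0, 0, 0, 0, 0.0633, 0, 0])

```text
time: 28.3
position: [0.557, -0.2963, 0.0491]
tool_rot: [3.141, -0.001, -0.004]
ft_force: [-7.8, 2.5, 18.4]
grip_width: 0.002
grip_force: 8.6
```

Request:
shift_gripper(ticks=[0, 0, -0.05, 0, 0, 0, 0, -0.1333, 0, 0, 0, 0, -0.2, 0, 0, -0.0833, 0, -0.25, 0, 0, -0.1333, 0, -0.25, 0, 0, -0.1333, 0, -0.25, 0, 0, -0.1333, 0, -0.25, 0, 0])

```text
time: 29.0
position: [0.4773, -0.297, 0.1967]
tool_rot: [3.14, -0.002, 0.001]
ft_force: [0.3, -0.4, -1.0]
grip_width: 0.006
grip_force: 0.0
```

```bash
python3 -c "
from h import *
snap('top','t2');snap('scene','s2');snap('wrist','w9')
a=[cv2.imread('pics/%s_raw.png'%n) for n in('t2','s2','w9')]
cv2.imwrite('pics/fin.png',np.vstack([np.hstack([cv2.resize(a[0][150:270,150:470],(400,150)),cv2.resize(a[2],(400,250))[:150]]),cv2.resize(a[1][130:310,80:420],(800,424))]))"
```

```text
(no output)
```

View pics/fin.png

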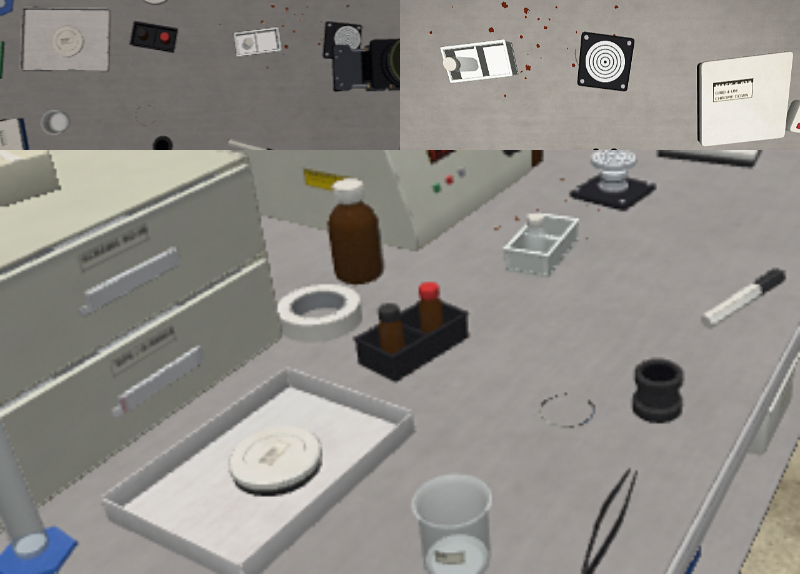

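All is in place: both ambers upright in the black tray, the clear vial in the white tray, the carrier flat in the steel tray, the chuck level on its stand with its face at 49 mm, and the beaker unmoved. The gripper is clear, so I'm handing the job in.

```bash
python3 -c "
from bench import ctrl, cams, close_job
print(close_job())"
```

```text
the job is handed in; nothing more can be done
None
```

The job is handed in at about 29 s: the vials, carrier and chuck are all where they belong, the chuck is pressed fully home on its collar and the beaker has not moved, judging by my final camera views, because the hand-in gave no verdict.

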